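Weigh a covered tub on the two-pan kitchen scale

ROBOT

A 6-joint arm with a two-finger parallel gripper is mounted at the origin on the work surface. World frame = base frame: x ahead of the robot, y to its left, z up, the work surface at z = 0. Lengths are in m, angles in rad, forces in N, time in s.
With the tool pointing down it reaches from about 0.35 to 0.775 m from the base axis. Payload 5.5 kg.
Tool frame: the origin (TCP) lies between the finger pads; the fingertips stand 17 mm ahead of it and the grasp point (between the pads) lies 2 mm behind it (env.finger_overhang is the distance from the TCP to the fingertips, in m); z points along the fingers, y is the line along which they close (so a half turn about z gives the same grasp; the last joint's range is limited). The gripper opens to 85 mm and grips with 20 to 120 N. Pads are 22 mm wide; open, the fingers measure 114 mm over their backs; the gripper's body (76 mm by 85 mm) begins 54 mm behind the grasp point. The pads swing forward as they close: fully open they stand 13 mm farther back than shut.
Start: joints at [1.131, 0.313, 0.046, 1.304, 0, 1.431], TCP at [0.17, 0.549, 0.248] pointing down, gripper open.
Joint ranges: [-2.76, 2.76], [-0.86, 1.69], [-1.03, 1.26], [-2.2, 2.34], [-1.47, 1.5], [-3.14, 3.14]. Speed limits (rad/s): [2.57, 2.57, 3.14, 3.14, 3.14, 3.14].

INTERFACE

Orientations are given as a unit quaternion [w, x, y, z].
In Python, from workcell import env gives the robot as it stands. The module is installed in compiled form; this text tells all that it offers.
- The arm moves only by the shell command python3 -m pendant 'ROWS' [FORCE]. ROWS is JSON, a list of rows, each a list of 5 numbers: the gripper's target within -1 to 1 (fully open at 1, half-way at 0, shut at -1), then the shift along the tool's x, y, z in m, then the turn about the tool's z in rad. A call has 1 to 8 rows; each row shifts and turns the commanded pose from where the row before left it, along the tool's axes as they then stand; what a row does not reach is not made up. A row lasts 1/8 s, in which the tool goes at most 62.5 mm and 10.7 degrees, less where a joint would pass 70% of its speed; a pose out of reach is approached as far as the arm can. A call with a gripper value outside its range is refused whole. The fingers move at their own pace and stop on an object; FORCE is the grip in N (left out, the last holds). Time passes only in rows, so rows that do not move let the fingers close. It gives the time, the measured TCP pose, the force, the opening and the grip force at its end, in the units of the state.
- env.get_state(): the state, without advancing time (a new reading comes with each control period).
- env.read_camera(name): name is "side" or "top"; returns the picture (384x512x3 uint8, red, green, blue); there is no depth.
- env.calibration(name): a dict with "K" (3x3 intrinsics, pixels), "T" (4x4, takes a point from camera to world coordinates). Camera axes: x right, y down, z forward; pixel columns grow to the right and rows downward; lengths in m; the calibration is good to about 2 mm. A picture is of the moment at which its call begins. calibration takes no time and is no camera call.
- env.hand_in(): hands the job in; it is judged then, once.
Trained networks look in the newest picture that a camera, given by its name, has taken for a name from the list of things; names that differ only in an ending like _2 or _b are one class to them, and where a whole thing is asked for, a point or a joint stands for the part that bears it (a point fixed in the world has none). Each returns a list of dicts, best first, with "score" (0 to 1); they miss things now and then, are a little off and sometimes report something else, mostly with a low value. They report only what shows in the picture. A call takes as long as a camera call. They do not tell look-alikes from the thing itself.
- env.recognise(camera, label): "centre" ([column, row] in pixels, amid what is visible of it).
The state is a dict: "clock": time; "joint_pos": joint angles; "qvel": joint speeds; "tau": joint torques, N m; "tcp_pos": TCP position; "orientation": TCP orientation; "wrist_force": force on the tool from outside, world axes, zero at the start; "ft_torque": the same for the moment, N m; "finger_gap": finger opening in m; "grip_force": force on a finger pad.
Only numpy, scipy, OpenCV 4.12 (cv2) and the standard library are available. Lean on these libraries where they do the work, as an engineer would, in place of code of your own. Each camera call takes 0.05 s, during which the arm holds its last target. There are 200 camera calls.

TASK

Weigh the blue-lidded tub on the two-pan scale. First push the rider back to its zero end so that the empty scale levels; then set the tub in the middle of the goods pan (the left one, seen from the robot), then the 500 g weight on the other pan, add the 200 g weight only if it is needed, and slide the rider until the pointer rests on its centre mark. Set things down without dropping them, leave or put back the 200 g weight upright on its rack if you do not use it, and leave the 1 kg weight, the bowl and the sauce bottle alone.

Things in the scene. Friction and masses are not known exactly. Their poses are not given: they have to be found in the camera images.
- scale: fixed two-pan scale, white base 150 x 330 mm; origin under its centre on the counter; x points away from its front (front faces the robot), y along the beam to the goods pan (left seen from the robot). Beam pivot 85 mm up. Index plate in the middle, 64 mm wide, 178 mm high: black centre mark, red pointer on both faces. Rider bar (part of the beam) along the front at x = -125 mm, 85-101 mm high
- beam (a joint): tilt of the beam in rad, 0 = level (pointer on centre mark), stops at -0.1 and +0.1; positive = weight pan down, negative = goods pan down. Rider at zero and pans empty: level. 1 g of imbalance tilts it 0.0021 rad, about 47 g takes it to the stop; it is damped and settles in about 2 s
- goods_pan: flat round steel pan 170 mm across on the +y arm, 130 mm from the pivot; it stays horizontal, rises and sinks 13 mm with the beam; where on the pan the load lies does not matter. Origin on the pan's axis, 31 mm below its top face (top is 116 mm over the counter when level)
- weight_pan: the same pan on the -y arm of the scale, for the weights; origin on its axis 31 mm below its top face
- rider (a joint): travel of the brass rider along its bar in m: 0 = zero end (at its stop, 80 mm to the goods side of the middle), 0.16 = far end; it grows towards the weight pan (scale -y). It weighs 250 g: each 10 mm adds 19 g to the weight side (308 g at the end) and tilts the beam 0.041 rad near level. It stays where it is left; pushing takes about 1.5 N
- rider_tab (a point): centre of the rider's black tab, 22 mm (scale x) x 28 mm (scale y) x 26 mm high, on top of the rider (under it a brass block 22 x 28 mm whose top is 22 mm below this point), about 134 mm over the counter; moves with rider and beam
- tub_center (a point): centre of the closed steel tub with blue lid, 150 mm (its x) x 60 mm (its y) x 70 mm high, lid rim 62 mm wide; point half-way up, 35 mm over its underside. It weighs between 550 and 950 g, not known beforehand
- tub: the same tub; origin at the centre of its underside
- half_kilo_center (a point): 500 g brass weight, 46 mm across and 68 mm high with a body 37 mm high and above it a neck and a knob 26 mm across, 20 mm high, at the top; point half-way up, 34 mm over its underside
- half_kilo: the same 500 g weight; origin at the centre of its underside
- two_hundred_center (a point): 200 g brass weight, the smallest, 33 mm across and 56 mm high with a body 28 mm high and above it a neck and a knob 22 mm across, 20 mm high, at the top; point half-way up, 28 mm over its underside
- two_hundred: the same 200 g weight; origin at the centre of its underside
- kilo: 1 kg brass weight, the largest, 56 mm across and 86 mm high, not needed; origin at the centre of its underside
- rack: wooden board 270 (x) x 90 (y) x 12 mm on which the three weights stand in a row, 85 mm apart, in any order; fixed; origin under its centre on the counter
- bowl: small blue sauce bowl 110 mm across, 50 mm high, on the counter beyond the tub; leave alone
- sauce: yellow sauce bottle 56 mm across, 150 mm high, on the counter between the robot and the scale, to the right; leave alone
Not all that is in view belongs to the job. Leave any black or turquoise look-alike of the half_kilo alone.

How it is judged:
By the outcome, as a careful person would: the job done as asked, in the order asked, and still so for the second after the job is handed in, with the robot touching nothing.
It also fails if it takes over 72 s, if anything falls off the work surface, if the arm or the gripper's body presses on something with over 40 N, if the wrist force passes 120 N, or if a joint passes its speed limit or range.

## Working session

There is one attempt and no reset: what is moved stays moved. The work goes in short steps, Python scripts to look and compute and a shell command to move; the robot and the scene stay as the last step left them, time stands still between calls to the robot, and variables do not carry over. Pictures are saved under pics/ and viewed, at most 10 in all, crops included, and the job is handed in when it is done.

```bash
mkdir -p pics
cat > h.py <<'E'
import numpy as np, cv2
from workcell import env
def snap(n,f):
    im=env.read_camera(n); cv2.imwrite('pics/'+f,im[:,:,::-1]); return im
def ray(n,uv):
    c=env.calibration(n);K=np.array(c['K']);T=np.array(c['T'])
    d=T[:3,:3]@np.linalg.solve(K,[uv[0],uv[1],1.]);return T[:3,3],d
def atz(n,uv,z):
    o,d=ray(n,uv);return o+d*(z-o[2])/d[2]
def tri(a,b):
    # least-squares point from rays
    A=np.zeros((3,3));B=np.zeros(3)
    for n,uv in (('top',a),('side',b)):
        o,d=ray(n,uv);d=d/np.linalg.norm(d);P=np.eye(3)-np.outer(d,d);A+=P;B+=P@o
    return np.linalg.solve(A,B)
def proj(n,p):
    c=env.calibration(n);K=np.array(c['K']);T=np.linalg.inv(np.array(c['T']))
    q=K@(T[:3,:3]@np.array(p)+T[:3,3]);return q[:2]/q[2]
E
python3 - <<'E'
from h import *
a=snap('top','t0.png');b=snap('side','s0.png')
cv2.imwrite('pics/both0.png',cv2.resize(np.vstack([a,b]),None,fx=.78,fy=.78)[:,:,::-1])
for n in('top','side'):
    print(n,np.round(env.calibration(n)['T'],3).tolist())
    for l in('scale','goods_pan','weight_pan','rider_tab','tub_center','half_kilo','two_hundred','kilo','rack','sauce','bowl'):
        print(l,[(np.round(r['centre'],1).tolist(),round(r['score'],2)) for r in env.recognise(n,l)[:3]])
s=env.get_state();print(s)
E
```

```text
top [[0.007, -0.992, 0.126, 0.396], [-1.0, -0.006, 0.007, -0.007], [-0.006, -0.126, -0.992, 1.142], [0.0, 0.0, 0.0, 1.0]]
scale [([242.6, 171.0], 0.68)]
goods_pan [([195.3, 172.1], 0.72)]
weight_pan [([295.6, 163.6], 0.92)]
rider_tab [([250.0, 212.6], 0.7)]
tub_center [([116.1, 210.9], 0.68)]
half_kilo [([352.2, 208.6], 0.84), ([320.1, 217.3], 0.82), ([343.4, 182.7], 0.66)]
two_hundred [([390.0, 162.6], 0.48)]
kilo [([400.3, 225.2], 0.97)]
rack [([387.7, 187.2], 0.96)]
sauce [([340.0, 254.5], 0.79)]
bowl [([134.6, 159.1], 0.69)]
side [[0.997, -0.056, 0.047, 0.461], [-0.072, -0.692, 0.718, -0.758], [-0.008, -0.72, -0.694, 0.835], [0.0, 0.0, 0.0, 1.0]]
scale [([285.9, 190.4], 0.95), ([240.9, 177.6], 0.65)]
goods_pan [([282.3, 139.8], 0.86)]
weight_pan [([295.1, 214.6], 0.91)]
rider_tab [([241.5, 178.6], 0.57)]
tub_center [([239.6, 124.3], 0.71)]
half_kilo [([263.6, 292.4], 0.94), ([250.0, 264.2], 0.94), ([294.7, 284.4], 0.85)]
two_hundred [([323.6, 332.7], 0.75), ([241.2, 343.3], 0.49)]
kilo [([241.1, 341.7], 0.8)]
rack [([294.5, 346.8], 0.97), ([286.5, 197.8], 0.71)]
sauce [([204.7, 270.2], 0.7)]
bowl [([294.2, 120.6], 0.69)]
{'clock': 1.2, 'joint_pos': array([1.13142555e+00, 3.13215043e-01, 4.60916537e-02, 1.30357609e+00,
       2.91246735e-05, 1.43119711e+00]), 'qvel': array([-0.00111426,  0.0007243 , -0.00012183, -0.00087687,  0.00182001,
       -0.00055441]), 'tau': array([ 5.90054715e-04, -4.80480337e+01,  2.98810619e+01,  4.81989391e-04,
       -2.26149873e-04, -1.84240497e-05]), 'tcp_pos': array([0.16981945, 0.5493996 , 0.2483112 ]), 'orientation': array([-1.33954938e-07,  1.49325197e-01,  9.88788139e-01,  5.05640784e-05]), 'wrist_force': array([ 0.15766048, -0.14274218,  0.34857271]), 'ft_torque': array([-0.00835915, -0.04133979,  0.01444332]), 'grip_force': 0.0, 'finger_gap': 0.08536907311752427}
```

View pics/t0.png

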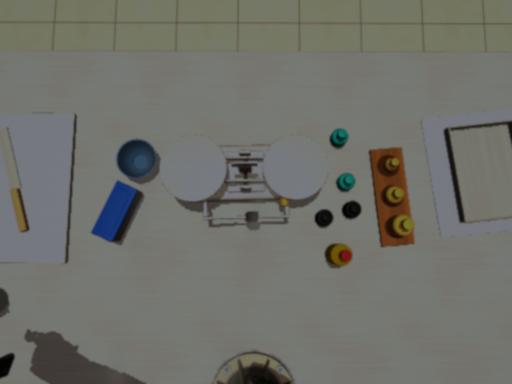

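View pics/s0.png

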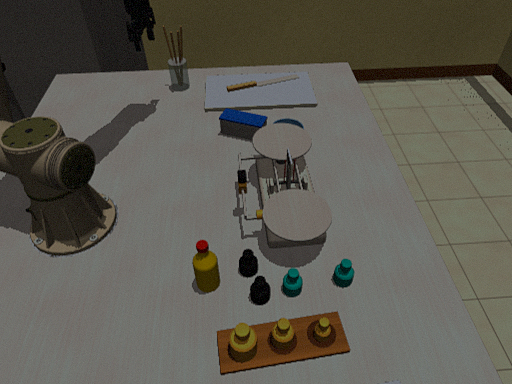

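The real weights stand on the rack: 1 kg at top (402,226), 500 g at (396,195), 200 g at (391,163). The black and turquoise ones are decoys. The rider is near the middle of its bar at top (252,216), and the tub is at (117,211).

Run:
```python
from h import *
t=cv2.imread('pics/t0.png');s=cv2.imread('pics/s0.png')
hsv=cv2.cvtColor(t,cv2.COLOR_BGR2HSV)
m=cv2.inRange(hsv,(108,150,60),(130,255,255));m[:, :85]=0;m[:175]=0
n,l,st,c=cv2.connectedComponentsWithStats(m);k=1+np.argmax(st[1:,4])
r=cv2.minAreaRect(np.argwhere(l==k)[:,::-1].astype(np.float32));print(r,st[k])
bx=cv2.boxPoints(r);P=[atz('top',p,.07) for p in bx];print(np.round(P,4)); print('tub',np.mean(P,0))
for a,b in((P[0],P[1]),(P[1],P[2])): d=b-a;print(np.linalg.norm(d[:2]),np.degrees(np.arctan2(d[1],d[0])))
print('goods',atz('top',(195,169),.116),'w',atz('top',(295.5,167.5),.116))
# pans via bright segmentation
for nm,a,b in(('half',(396,195),(283,333)),('200',(391,163),(323,331)),('kilo',(402,226),(242,342)),('rider',(252,216),(241.5,178)),('goods',(195.3,169),(282.5,141)),('wt',(295.5,167.5),(296,215))):
    print(nm,np.round(tri(a,b),4))
A=cv2.resize(t[130:240,155:335],(795,486),interpolation=cv2.INTER_CUBIC)
cv2.imwrite('pics/c1.png',cv2.convertScaleAbs(A,alpha=1.6))
B=s[100:260,215:345];B=cv2.resize(B,None,fx=3.7,fy=3.7,interpolation=cv2.INTER_CUBIC)
C=cv2.resize(t[140:240,365:420],None,fx=5,fy=5,interpolation=cv2.INTER_CUBIC)
B=np.hstack([B[:590],np.zeros((590,10,3),np.uint8),np.vstack([C,np.zeros((90,275,3),np.uint8)])])
print(B.shape);cv2.imwrite('pics/c2.png',cv2.convertScaleAbs(B,alpha=1.6))
```

```text
((114.40000915527344, 211.20001220703125), (22.360679626464844, 57.24333572387695), 26.56505012512207) [  92  182   45   59 1281]
[[0.4232 0.4218 0.07  ]
 [0.558  0.3618 0.07  ]
 [0.5318 0.3078 0.07  ]
 [0.3978 0.3684 0.07  ]]
tub [0.47768422 0.36498277 0.07      ]
0.14758646018656252 -23.976586440520972
0.06002639233338596 -115.91767580014185
goods [0.58201965 0.15021344 0.116     ] w [ 0.58744438 -0.10394564  0.116     ]
half [ 0.5282 -0.3802  0.0414]
200 [ 0.6161 -0.3747  0.0261]
kilo [ 0.4444 -0.3929  0.042 ]
rider [0.4625 0.0049 0.1232]
goods [0.5824 0.1482 0.1245]
wt [ 0.5909 -0.1062  0.0923]
(590, 766, 3)
```

View pics/c1.png

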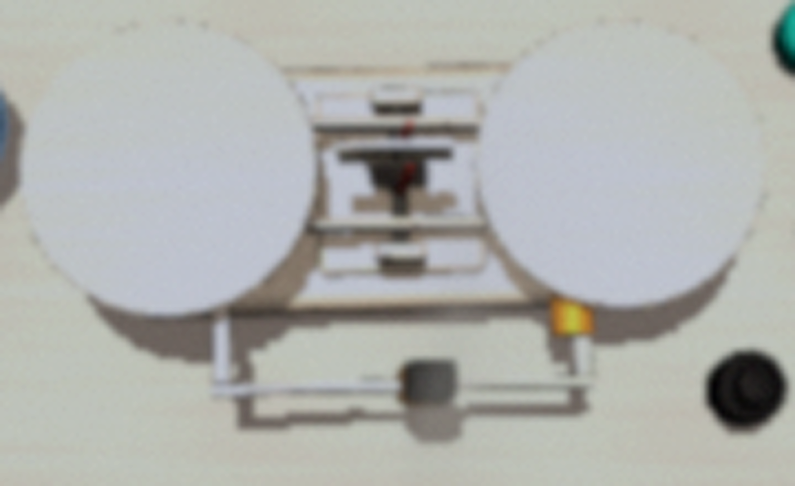

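View pics/c2.png

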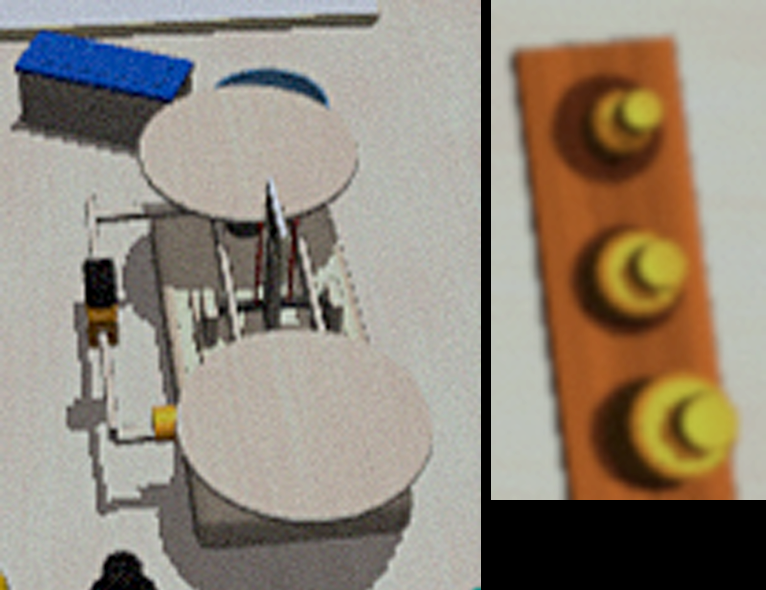

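Run:
```python
from h import *
g=atz('top',(193.0,168.5),.129);w=atz('top',(295.8,167.4),.103)
d=(g-w)[:2];print('goods',g,'w',w,np.linalg.norm(d),np.degrees(np.arctan2(d[1],d[0])))
a=atz('top',(203.2,218.3),.1);b=atz('top',(288.6,216.5),.085)
print('bar',a,b)
print('tab',atz('top',(252.3,213.3),.147))
print('half',atz('top',(399.4,193.6),.08),'200',atz('top',(394.8,161.6),.068),'kilo',atz('top',(408.4,224.4),.098))
print('scale side centre of weight pan', atz('side',(215+305/3.7,100+425/3.7),.103),'goods',atz('side',(215+248/3.7,100+153/3.7),.129))
print('side tab top', atz('side',(215+100/3.7,100+265/3.7),.147))
print('side half',atz('side',(284,323),.08),'200',atz('side',(323,322),.068))
```

```text
goods [0.58090658 0.15325627 0.129     ] w [ 0.59012769 -0.10594211  0.103     ] 0.2593623551050849 92.03746628671001
bar [0.45843647 0.12866943 0.1       ] [ 0.4654662  -0.08849867  0.085     ]
tab [0.46855448 0.00399588 0.147     ]
half [ 0.52712846 -0.3760298   0.08      ] 200 [ 0.61385534 -0.37122068  0.068     ] kilo [ 0.446774   -0.38952521  0.098     ]
scale side centre of weight pan [ 0.59170031 -0.11557076  0.103     ] goods [0.5820971  0.14144001 0.129     ]
side tab top [0.46364768 0.00284511 0.147     ]
side half [ 0.5293871  -0.37815836  0.08      ] 200 [ 0.60938878 -0.37601936  0.068     ]
```

```bash
cat >> h.py <<'E'
from scipy.spatial.transform import Rotation as R
def go(pos,yaw,p=None):
    "turn wanted (rad) and then shift in tool axes AFTER that turn; yaw=angle of tool y in world, deg (mod 180)"
    s=env.get_state();q=s['orientation'];Rm=R.from_quat([q[1],q[2],q[3],q[0]]).as_matrix()
    p=s['tcp_pos'] if p is None else p
    y=np.degrees(np.arctan2(Rm[1,1],Rm[0,1])); d=(yaw-y+90)%180-90
    R2=Rm@R.from_rotvec([0,0,-np.radians(d)]).as_matrix()
    print('t%.2f'%s['clock'],'tcp',np.round(s['tcp_pos'],4),'yaw %.1f j6 %.2f'%(y,s['joint_pos'][5]),'TURN %.3f'%-np.radians(d),'SHIFT',np.round(R2.T@(np.array(pos)-p),4),'F',np.round(s['wrist_force'],1),'gap %.4f grip %.0f'%(s['finger_gap'],s['grip_force']))
E
python3 -c "
from h import *
go([.464,.0035,.2],92)"
```

```text
t1.20 tcp [0.1698 0.5494 0.2483] yaw 72.8 j6 1.43 TURN -0.335 SHIFT [-0.2749 -0.5558  0.0483] F [ 0.2 -0.1  0.3] gap 0.0854 grip 0
```

```bash
python3 -m pendant '[[0.08,0,0,0,-0.168],[0.08,0,0,0,-0.167],[0.08,-0.0275,-0.0555,0,0],[0.08,-0.0275,-0.0555,0,0],[0.08,-0.0275,-0.0555,0,0],[0.08,-0.0275,-0.0555,0,0],[0.08,-0.0275,-0.0555,0,0],[0.08,-0.0275,-0.0555,0,0]]' 40; python3 -m pendant '[[0.08,-0.0275,-0.0555,0,0],[0.08,-0.0275,-0.0555,0,0],[0.08,-0.0275,-0.0555,0.02,0],[0.08,-0.0275,-0.0558,0.02,0],[0.08,0,0,0,0]]'; python3 -c "
from h import *
go([.464,.0035,.14],92)"
```

```text
clock: 2.2
tcp_pos: [0.3472, 0.2207, 0.2487]
orientation: [0.001, -0.018, 1.0, 0.0]
wrist_force: [0.5, 0.9, -0.2]
finger_gap: 0.0461
grip_force: 0.0
clock: 2.82
tcp_pos: [0.4626, 0.0053, 0.2085]
orientation: [-0.001, -0.014, 1.0, -0.0]
wrist_force: [-0.7, 1.3, -0.5]
finger_gap: 0.0462
grip_force: 0.0
t2.83 tcp [0.4626 0.0053 0.2085] yaw 91.7 j6 -0.19 TURN -0.006 SHIFT [-0.0014 -0.0019  0.0685] F [-0.7  1.3 -0.5] gap 0.0462 grip 0
```

```bash
python3 -m pendant '[[0.08,-0.001,-0.001,0.025,0],[0.08,0,0,0.025,0],[0.08,0,0,0.018,0],[0.08,0,0,0,0]]'
python3 - <<'E'
from h import *
a=snap('top','t1.png');b=snap('side','s1.png')
A=cv2.resize(a[150:250,195:315],(480,400),interpolation=cv2.INTER_CUBIC);B=cv2.resize(b[130:230,200:280],(320,400),interpolation=cv2.INTER_CUBIC)
cv2.imwrite('pics/c3.png',cv2.convertScaleAbs(np.hstack([A,B])[:,:,::-1],alpha=1.6))
E
```

```text
clock: 3.32
tcp_pos: [0.4613, 0.0088, 0.1412]
orientation: [-0.001, -0.018, 1.0, 0.0]
wrist_force: [-0.2, 0.6, -0.4]
finger_gap: 0.046
grip_force: 0.0
```

View pics/c3.png

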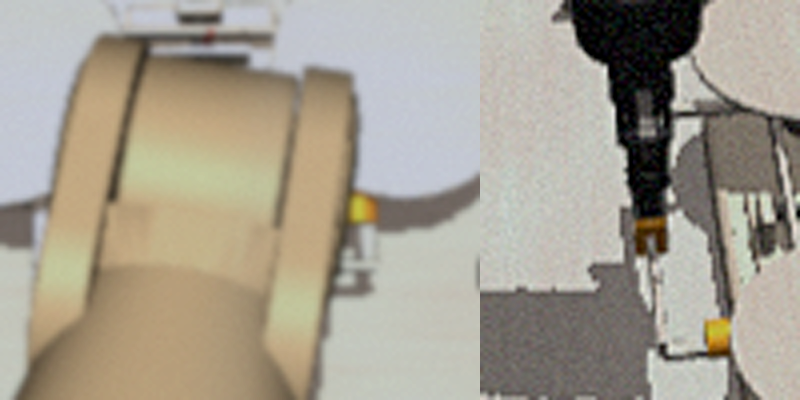

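The side view shows the fingers around the tab with the brass block below them, so I can push towards the goods side.

```bash
python3 -m pendant '[[0.08,0,0.018,0,0],[0.08,0,0.018,0,0],[0.08,0,0.018,0,0],[0.08,0,0.018,0,0],[0.08,0,0.01,0,0],[0.08,0,0.004,0,0],[0.08,0,0,0,0]]';python3 -m pendant '[[0.08,0,0.003,0,0],[0.08,0,0.002,0,0]]'
```

```text
clock: 4.3
tcp_pos: [0.4598, 0.0938, 0.1422]
orientation: [0.0, -0.018, 1.0, 0.0]
wrist_force: [-0.2, 0.0, -0.1]
finger_gap: 0.0458
grip_force: 0.0
clock: 4.55
tcp_pos: [0.4595, 0.0984, 0.1418]
orientation: [-0.0, -0.017, 1.0, -0.0]
wrist_force: [1.0, -1.2, -0.9]
finger_gap: 0.0463
grip_force: 0.6
```

```bash
python3 -m pendant '[[0.08,0,0.003,0,0],[0.08,0,0.002,0,0]]';python3 -m pendant '[[0.08,0,0.002,0,0],[0.08,0,0.001,0,0]]';python3 -m pendant '[[0.08,0,0.002,0,0],[0.08,0,0.001,0,0]]'
```

```text
clock: 4.8
tcp_pos: [0.4594, 0.1037, 0.1419]
orientation: [-0.0, -0.018, 1.0, 0.0]
wrist_force: [0.2, -1.0, -1.1]
finger_gap: 0.0461
grip_force: 0.6
clock: 5.05
tcp_pos: [0.4592, 0.1068, 0.1419]
orientation: [-0.0, -0.018, 1.0, 0.0]
wrist_force: [-0.4, -0.7, -1.0]
finger_gap: 0.0459
grip_force: 0.6
clock: 5.3
tcp_pos: [0.4591, 0.1093, 0.1418]
orientation: [-0.0, -0.018, 1.0, -0.001]
wrist_force: [1.3, -4.5, -3.4]
finger_gap: 0.0462
grip_force: 2.3
```

```bash
python3 -m pendant '[[0.08,0,0.0015,0,0],[0.08,0,0,0,0]]';python3 -m pendant '[[0.08,0,-0.006,0,0],[0.08,0,0,-0.04,0],[0.08,0,0,-0.05,0]]'; python3 -c "
from h import *
go([.4777,.3650,.2],66)"
```

```text
clock: 5.55
tcp_pos: [0.4591, 0.1097, 0.1413]
orientation: [-0.0, -0.017, 1.0, -0.002]
wrist_force: [1.6, -7.5, -4.4]
finger_gap: 0.046
grip_force: 3.7
clock: 5.92
tcp_pos: [0.4585, 0.1053, 0.2323]
orientation: [-0.001, -0.018, 1.0, 0.001]
wrist_force: [1.0, -0.1, -0.0]
finger_gap: 0.0462
grip_force: 0.0
t5.92 tcp [0.4585 0.1053 0.2323] yaw 92.0 j6 0.02 TURN 0.454 SHIFT [0.088  0.245  0.0326] F [ 1.  -0.1 -0. ] gap 0.0462 grip 0
```

```bash
python3 -m pendant '[[1,0,0,0,0.151],[1,0,0,0,0.151],[1,0,0,0,0.152],[1,0.018,0.049,0,0],[1,0.018,0.049,0,0],[1,0.018,0.049,0,0],[1,0.018,0.049,0.01,0],[1,0.016,0.049,0.02,0]]'; python3 -m pendant '[[1,0,0,0,0],[1,0,0,0,0]]'
python3 - <<'E'
from h import *
a=snap('top','t2.png');b=snap('side','s2.png')
A=cv2.resize(a[135:235,185:305],(480,400),interpolation=cv2.INTER_CUBIC);B=cv2.resize(b[95:195,220:300],(320,400),interpolation=cv2.INTER_CUBIC)
cv2.imwrite('pics/c4.png',cv2.convertScaleAbs(np.hstack([A,B])[:,:,::-1],alpha=1.6))
go([.4777,.3650,.2],66)
E
```

```text
clock: 6.92
tcp_pos: [0.4791, 0.3672, 0.203]
orientation: [0.001, 0.208, 0.978, 0.002]
wrist_force: [1.3, -0.1, 0.1]
finger_gap: 0.0853
grip_force: 0.0
clock: 7.18
tcp_pos: [0.4782, 0.3647, 0.2019]
orientation: [-0.0, 0.208, 0.978, -0.0]
wrist_force: [-0.0, -0.0, -0.4]
finger_gap: 0.0853
grip_force: 0.0
t7.28 tcp [0.4788 0.364  0.2028] yaw 65.9 j6 0.94 TURN -0.001 SHIFT [0.0014 0.0005 0.0028] F [ 0.5 -0.   0.8] gap 0.0853 grip 0
```

View pics/c4.png

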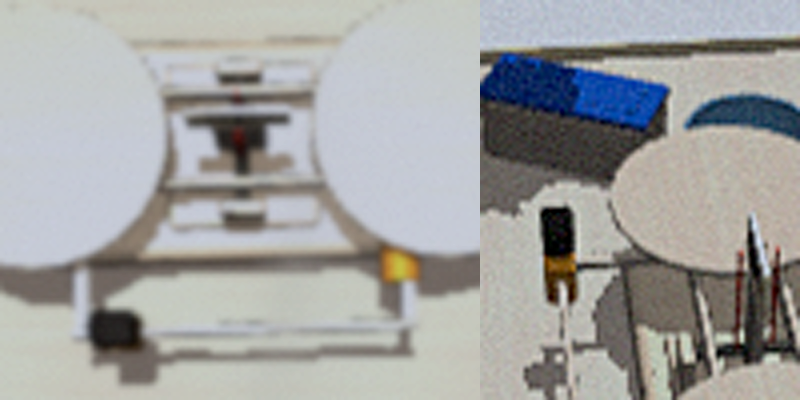

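The rider is at its zero end and the red pointer is on the centre mark. Next I'll cross-check the tub's centre in the side view.

Run:
```python
from h import *
print(atz('side',(243.9,117.8),.07))
s=cv2.imread('pics/s2.png');h=cv2.cvtColor(s,cv2.COLOR_BGR2HSV);s0=cv2.imread('pics/s0.png');h=cv2.cvtColor(s0,cv2.COLOR_BGR2HSV)
m=cv2.inRange(h,(108,150,60),(130,255,255));n,l,st,c=cv2.connectedComponentsWithStats(m);k=1+np.argmax(st[1:,4]);print(c[k],st[k],atz('side',c[k],.07))
P=np.array([atz('side',p,.07)[:2] for p in np.argwhere(l==k)[:,::-1]]);r=cv2.minAreaRect((P*1000).astype(np.float32));print(r,np.linalg.eigh(np.cov(P.T)))
t=cv2.imread('pics/t0.png');m=cv2.inRange(cv2.cvtColor(t,cv2.COLOR_BGR2HSV),(108,150,60),(130,255,255));n,l,st,c=cv2.connectedComponentsWithStats(m);st[0,4]=0;
k=[i for i in range(1,n) if abs(c[i][0]-114)<10 and st[i,4]>500][0]
P=np.array([atz('top',p,.07)[:2] for p in np.argwhere(l==k)[:,::-1]]);r=cv2.minAreaRect((P*1000).astype(np.float32));print(r,P.mean(0),np.linalg.eigh(np.cov(P.T)))
```

```text
[0.48072242 0.3523589  0.07      ]
[242.33660934 117.03194103] [219 108  48  19 407] [0.47574682 0.35721616 0.07      ]
((476.7803039550781, 358.19219970703125), (62.313873291015625, 151.0249481201172), 65.68051147460938) EighResult(eigenvalues=array([0.00033055, 0.00191349]), eigenvectors=array([[-0.42249474, -0.90636538],
       [-0.90636538,  0.42249474]]))
((478.02423095703125, 365.0163269042969), (59.19708251953125, 147.37718200683594), 66.02342224121094) [0.47764211 0.3655855 ] EighResult(eigenvalues=array([0.00029565, 0.00181054]), eigenvectors=array([[-0.40904859, -0.9125126 ],
       [-0.9125126 ,  0.40904859]]))
```

```bash
python3 -m pendant '[[1,0,-0.001,0.05,0],[1,0,0,0.05,0],[1,0,0,0.04,0],[1,0,0,0.025,0],[1,0,0,0,0]]'; python3 -m pendant '[[0.2,0,0,0,0],[0,0,0,0,0],[0,0,0,0,0],[0,0,0,0,0]]' 60; python3 -c "
from h import *
go([.582,.154,.25],2)"
```

```text
clock: 7.9
tcp_pos: [0.4772, 0.3619, 0.0359]
orientation: [-0.001, 0.209, 0.978, -0.001]
wrist_force: [-0.7, 0.5, 0.2]
finger_gap: 0.0853
grip_force: 0.0
clock: 8.4
tcp_pos: [0.4803, 0.3651, 0.0396]
orientation: [0.002, 0.208, 0.978, 0.002]
wrist_force: [0.6, 1.8, 7.1]
finger_gap: 0.0609
grip_force: 63.7
t8.40 tcp [0.4803 0.3651 0.0396] yaw 66.0 j6 0.94 TURN 1.117 SHIFT [-0.214   0.0953 -0.2104] F [0.6 1.8 7.1] gap 0.0609 grip 64
```

```bash
python3 -m pendant '[[0,0,0,-0.03,0],[0,0,0,-0.04,0],[0,0,0,-0.04,0],[0,0,0,-0.04,0.16],[0,0,0,-0.04,0.16],[0,0,0,-0.02,0.16],[0,0,0,0,0.16],[0,0,0,0,0.16]]' ; python3 -m pendant '[[0,-0.021,0.0095,0,0.16],[0,-0.036,0.0095,0,0.157]]';python3 -c "
from h import *
s=env.get_state();
go([.582,.154,.25],2)"
```

```text
clock: 9.4
tcp_pos: [0.477, 0.3631, 0.2458]
orientation: [-0.001, 0.575, 0.818, -0.002]
wrist_force: [1.0, -0.4, -9.0]
finger_gap: 0.0611
grip_force: 68.2
clock: 9.65
tcp_pos: [0.5094, 0.3137, 0.2452]
orientation: [-0.001, 0.696, 0.718, -0.002]
wrist_force: [0.3, -0.6, -9.1]
finger_gap: 0.0608
grip_force: 68.2
t9.65 tcp [0.5094 0.3137 0.2452] yaw 1.9 j6 1.96 TURN -0.003 SHIFT [-0.1622  0.067  -0.0048] F [ 0.3 -0.6 -9.1] gap 0.0608 grip 68
```

```bash
python3 -m pendant '[[0,-0.054,0.022,0.01,0],[0,-0.054,0.022,0.02,0],[0,-0.052,0.022,0.03,0],[0,0,0,0.02,0],[0,0,0,0,0],[0,0,0,0,0]]' ; python3 -c "
from h import *
go([.582,.154,.165],2)"
```

```text
clock: 10.4
tcp_pos: [0.581, 0.1579, 0.1677]
orientation: [-0.0, 0.694, 0.72, -0.0]
wrist_force: [0.1, 0.8, -7.1]
finger_gap: 0.0611
grip_force: 68.5
t10.40 tcp [0.581  0.1579 0.1677] yaw 2.1 j6 1.67 TURN 0.001 SHIFT [-0.0039  0.0009  0.0027] F [ 0.1  0.8 -7.1] gap 0.0611 grip 68
```

```bash
python3 -m pendant '[[0,-0.004,0.001,0.006,0],[0,0,0,0.003,0],[0,0,0,0,0]]'; python3 -m pendant '[[0,0,0,0.003,0],[0,0,0,0.001,0],[0,0,0,0.001,0]]';  python3 -m pendant '[[0,0,0,0.004,0],[0,0,0,0.003,0],[0,0,0,0,0]]'
```

```text
clock: 10.78
tcp_pos: [0.5824, 0.1538, 0.1586]
orientation: [-0.0, 0.694, 0.72, -0.0]
wrist_force: [-0.6, -0.3, -8.4]
finger_gap: 0.0606
grip_force: 68.5
clock: 11.15
tcp_pos: [0.5827, 0.1535, 0.1536]
orientation: [-0.0, 0.695, 0.719, 0.0]
wrist_force: [-0.1, -0.8, -9.8]
finger_gap: 0.0609
grip_force: 68.5
clock: 11.52
tcp_pos: [0.5824, 0.1534, 0.1461]
orientation: [-0.0, 0.695, 0.719, -0.0]
wrist_force: [-0.1, 0.1, -8.4]
finger_gap: 0.0609
grip_force: 68.5
```

Run:
```python
from h import *
F=[]
for i in range(4): env.read_camera('side' if i else 'top'); F.append(env.get_state()['wrist_force'][2])
print(F)
snap('side','s3.png');go([0,0,0],2)
```

```text
[np.float64(-7.473439403429039), np.float64(-8.44890639943712), np.float64(-8.043774562309986), np.float64(-8.82841083740152)]
t11.78 tcp [0.5828 0.1535 0.1468] yaw 2.0 j6 1.66 TURN 0.000 SHIFT [-0.1331 -0.5878  0.1466] F [ 0.7 -0.3 -8.5] gap 0.0607 grip 68
```

```bash
python3 -m pendant '[[0,0,0,0.003,0],[0,0,0,0.002,0],[0,0,0,0,0]]'; python3 -m pendant '[[0,0,0,0.002,0],[0,0,0,0,0]]';  python3 -m pendant '[[0,0,0,0.0015,0],[0,0,0,0,0]]'
```

```text
clock: 12.15
tcp_pos: [0.583, 0.1534, 0.1426]
orientation: [0.0, 0.695, 0.719, 0.001]
wrist_force: [-2.4, -1.2, -1.0]
finger_gap: 0.0606
grip_force: 68.4
clock: 12.4
tcp_pos: [0.5831, 0.1535, 0.1424]
orientation: [0.001, 0.695, 0.719, 0.001]
wrist_force: [-4.9, -2.5, 10.3]
finger_gap: 0.0607
grip_force: 68.1
clock: 12.65
tcp_pos: [0.5832, 0.1535, 0.1423]
orientation: [0.001, 0.695, 0.719, 0.001]
wrist_force: [-8.1, -1.6, 18.1]
finger_gap: 0.0606
grip_force: 67.9
```

```bash
python3 -m pendant '[[0,0,0,-0.003,0],[0,0,0,0,0]]'; python3 -m pendant '[[0.6,0,0,0,0],[1,0,0,0,0],[1,0,0,0,0],[1,0,0,-0.03,0],[1,0,0,-0.05,0],[1,0,0,-0.06,0]]';python3 - <<'E'
from h import *
go([.528,-.377,.2],92)
E
```

```text
clock: 12.9
tcp_pos: [0.5831, 0.1535, 0.1425]
orientation: [0.001, 0.695, 0.719, 0.001]
wrist_force: [-3.0, -1.6, 7.5]
finger_gap: 0.0608
grip_force: 68.2
clock: 13.65
tcp_pos: [0.5822, 0.1534, 0.2814]
orientation: [-0.001, 0.695, 0.719, -0.001]
wrist_force: [0.8, 0.2, -0.1]
finger_gap: 0.0855
grip_force: 0.0
t13.65 tcp [0.5822 0.1534 0.2814] yaw 2.0 j6 1.66 TURN -1.571 SHIFT [ 0.0725 -0.5282  0.0816] F [ 0.8  0.2 -0.1] gap 0.0855 grip 0
```

```bash
python3 -m pendant '[[0.18,-0.0586,-0.0081,0,0],[0.18,-0.0586,-0.0081,0,0],[0.18,-0.0586,-0.0081,0,0],[0.18,-0.0586,-0.0081,0,0],[0.18,-0.0586,-0.0081,0,0],[0.18,-0.0586,-0.0081,0.02,0],[0.18,-0.0586,-0.0081,0.02,0],[0.18,-0.0586,-0.0081,0.02,0]]'; python3 -m pendant '[[0.18,-0.0586,-0.0081,0.02,0],[0.18,0,0,0,0],[0.18,0,0,0,0]]';python3 - <<'E'
from h import *
go([.5275,-.3765,.15],2)
b=snap('side','s4.png')
B=cv2.resize(b[240:384,180:370],(791,600),interpolation=cv2.INTER_CUBIC)
cv2.imwrite('pics/c5.png',cv2.convertScaleAbs(B[:,:,::-1],alpha=1.6))
E
```

```text
clock: 14.65
tcp_pos: [0.5342, -0.3193, 0.2205]
orientation: [0.0, 0.695, 0.719, 0.0]
wrist_force: [0.5, 0.8, -0.1]
finger_gap: 0.0504
grip_force: 0.0
clock: 15.02
tcp_pos: [0.5281, -0.3761, 0.2007]
orientation: [-0.001, 0.695, 0.719, 0.0]
wrist_force: [2.1, 0.3, -0.4]
finger_gap: 0.0505
grip_force: 0.0
t15.03 tcp [ 0.5281 -0.3761  0.2007] yaw 2.0 j6 0.79 TURN -0.001 SHIFT [-0.0004 -0.0006  0.0507] F [ 2.1  0.3 -0.4] gap 0.0505 grip 0
```

View pics/c5.png

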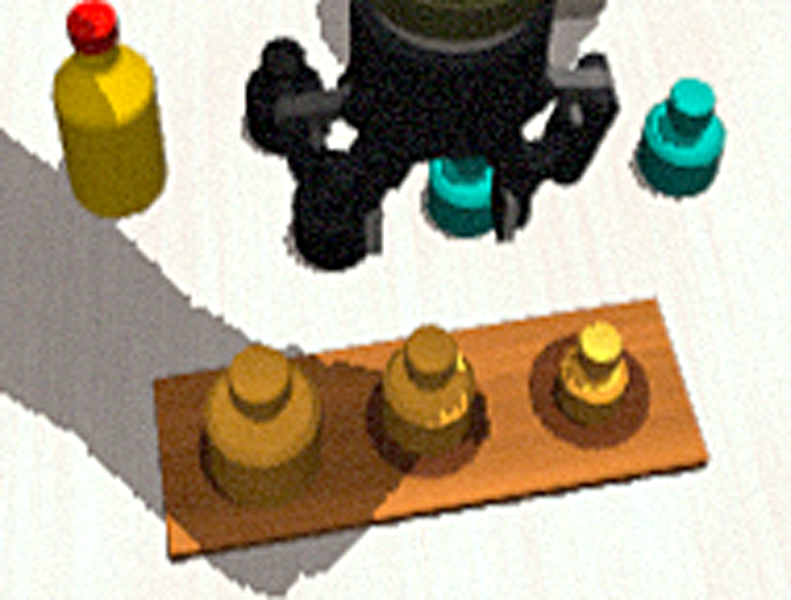

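```bash
python3 -m pendant '[[0.18,-0.001,0,0.05,0],[0.18,0,0,0.045,0],[0.18,0,0,0.025,0],[0.18,0,0,0.009,0],[0.18,0,0,0,0]]'; python3 -m pendant '[[-0.3,0,0,0,0],[-0.8,0,0,0,0],[-0.8,0,0,0,0],[-0.8,0,0,0,0],[-0.8,0,0,-0.03,0],[-0.8,0,0,-0.05,0],[-0.8,0,0,-0.05,0],[-0.8,0,0,0,0]]' 50;python3 - <<'E'
from h import *
go([.590,-.105,.2],2)
E
```

```text
clock: 15.7
tcp_pos: [0.529, -0.3763, 0.0729]
orientation: [0.0, 0.694, 0.72, 0.0]
wrist_force: [-0.2, -0.4, 0.5]
finger_gap: 0.0504
grip_force: 0.0
clock: 16.7
tcp_pos: [0.5301, -0.379, 0.2068]
orientation: [0.004, 0.695, 0.719, 0.0]
wrist_force: [1.8, 0.1, -4.1]
finger_gap: 0.0241
grip_force: 50.4
t16.70 tcp [ 0.5301 -0.379   0.2068] yaw 2.0 j6 0.79 TURN -0.000 SHIFT [0.2718 0.0694 0.0056] F [ 1.8  0.1 -4.1] gap 0.0241 grip 50
```

```bash
python3 -m pendant '[[-0.8,0.0544,0.0139,-0.004,0],[-0.8,0.0544,0.0139,-0.004,0],[-0.8,0.0544,0.0139,-0.004,0],[-0.8,0.0544,0.0139,0,0],[-0.8,0.0544,0.0139,0.002,0],[-0.8,0,0,0,0],[-0.8,0,0,0.01,0],[-0.8,0,0,0,0]]';python3 - <<'E'
from h import *
go([.590,-.105,.19],2)
a=snap('top','t5.png');b=snap('side','s5.png')
A=cv2.resize(a[120:240,150:340],(475,300),interpolation=cv2.INTER_CUBIC);B=cv2.resize(b[90:250,210:340],(325,400),interpolation=cv2.INTER_CUBIC)
A=np.vstack([A,np.zeros((100,475,3),np.uint8)])
cv2.imwrite('pics/c6.png',cv2.convertScaleAbs(np.hstack([A,B])[:,:,::-1],alpha=1.6))
E
```

```text
clock: 17.7
tcp_pos: [0.5869, -0.1037, 0.1997]
orientation: [-0.002, 0.695, 0.719, -0.001]
wrist_force: [-0.8, -0.6, -5.7]
finger_gap: 0.024
grip_force: 50.3
t17.70 tcp [ 0.5869 -0.1037  0.1997] yaw 1.9 j6 1.23 TURN -0.002 SHIFT [-0.0014  0.0031  0.0097] F [-0.8 -0.6 -5.7] gap 0.0240 grip 50
```

View pics/c6.png

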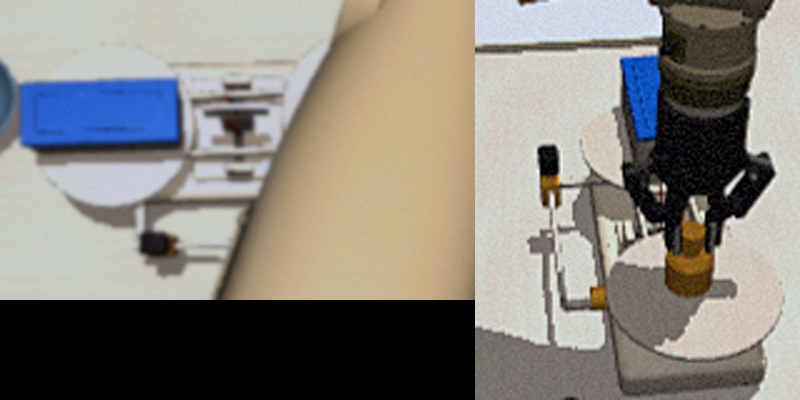

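The tub is flat on the goods pan and the 500 g weight hangs over the weight pan.

```bash
python3 -m pendant '[[-0.8,0,0.003,0.006,0],[-0.8,0,0,0.002,0],[-0.8,0,0,0,0]]';python3 -m pendant '[[-0.8,0,0,0.002,0],[-0.8,0,0,0,0]]';python3 -m pendant '[[-0.8,0,0,0.002,0],[-0.8,0,0,0,0]]'; python3 -c "
from h import *
print(atz('top',(190.4,164.8),.173))"
```

```text
clock: 18.18
tcp_pos: [0.5911, -0.103, 0.1939]
orientation: [-0.0, 0.695, 0.719, -0.0]
wrist_force: [-0.8, 0.3, -4.6]
finger_gap: 0.0243
grip_force: 50.3
clock: 18.42
tcp_pos: [0.5912, -0.1027, 0.192]
orientation: [-0.0, 0.695, 0.719, 0.0]
wrist_force: [-0.1, -0.1, -5.1]
finger_gap: 0.0243
grip_force: 50.3
clock: 18.68
tcp_pos: [0.5914, -0.1027, 0.1912]
orientation: [0.001, 0.695, 0.719, 0.0]
wrist_force: [-2.1, 0.4, -0.3]
finger_gap: 0.0239
grip_force: 51.0
[0.5818477 0.1527598 0.173    ]
```

```bash
python3 -m pendant '[[-0.8,0,0,0.0005,0],[-0.3,0,0,0,0],[0.18,0,0,0,0],[0.18,0,0,0,0],[0.18,0,0,-0.03,0],[0.18,0,0,-0.05,0],[0.18,0,0,-0.02,0]]';python3 - <<'E'
from h import *
go([.4545,.050,.2],92)
E
```

```text
clock: 19.55
tcp_pos: [0.5923, -0.1031, 0.2928]
orientation: [0.002, 0.695, 0.719, 0.001]
wrist_force: [0.4, -1.0, -0.1]
finger_gap: 0.0504
grip_force: 0.0
t19.55 tcp [ 0.5923 -0.1031  0.2928] yaw 2.0 j6 1.23 TURN -1.571 SHIFT [0.1328 0.158  0.092 ] F [ 0.4 -1.  -0.1] gap 0.0504 grip 0
```

```bash
python3 -m pendant '[[0.18,-0.0537,0.0022,0,0],[0.18,-0.0537,0.0022,0,0],[0.18,-0.0537,0.0022,0.03,0],[0.18,-0.0537,0.0022,0.03,0],[0.18,-0.0537,0.0022,0.04,0],[0.18,0,0,0.03,0],[0.18,0,0,0,0],[0.18,0,0,0,0]]';python3 - <<'E'
from h import *
go([.6125,-.371,.061],2)
t=snap('top','t6.png');b=snap('side','s6.png')
B=cv2.resize(b[240:384,180:370],(528,400),interpolation=cv2.INTER_CUBIC);A=cv2.resize(b[100:250,220:340],(240,300));A=np.vstack([A,np.zeros((100,240,3),np.uint8)])
cv2.imwrite('pics/c7.png',cv2.convertScaleAbs(np.hstack([A,B])[:,:,::-1],alpha=1.6))
print(proj('side',[.6125,-.371,.068]))
E
```

```text
clock: 20.55
tcp_pos: [0.6119, -0.3669, 0.1636]
orientation: [0.001, 0.694, 0.72, 0.0]
wrist_force: [-0.3, -0.3, 0.7]
finger_gap: 0.0501
grip_force: 0.0
t20.55 tcp [ 0.6119 -0.3669  0.1636] yaw 2.0 j6 0.88 TURN 0.001 SHIFT [-0.004   0.0003  0.1026] F [-0.3 -0.3  0.7] gap 0.0501 grip 0
[324.05976416 319.57335668]
```

View pics/c7.png

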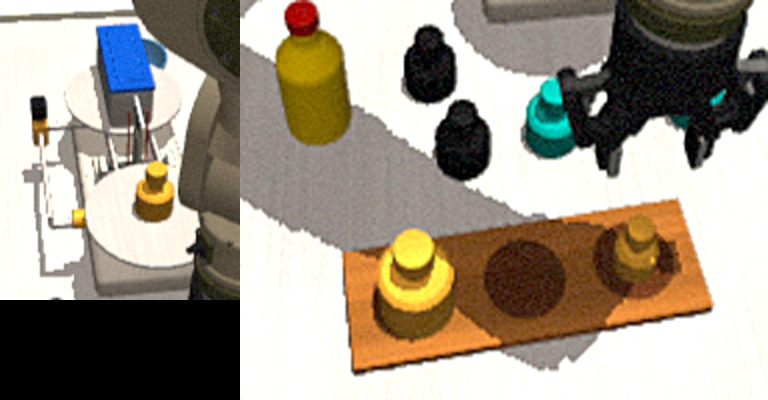

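The 500 g weight stands upright on the pan. The 200 g knob is at side (324,320), which matches my estimate.

```bash
python3 -m pendant '[[0.18,-0.002,0,0.045,0],[0.18,-0.002,0,0.035,0],[0.18,0,0,0.022,0],[0.18,0,0,0,0],[0.18,0,0,0,0]]'; python3 -m pendant '[[-0.3,0,0,0,0],[-0.9,0,0,0,0],[-0.9,0,0,0,0],[-0.9,0,0,0,0],[-0.9,0,0,-0.03,0],[-0.9,0,0,-0.05,0],[-0.9,0,0,-0.05,0],[-0.9,0,0,-0.02,0]]' 40;python3 - <<'E'
from h import *
go([.592,-.155,.2],2)
E
```

```text
clock: 21.28
tcp_pos: [0.6128, -0.3715, 0.0627]
orientation: [0.002, 0.694, 0.72, 0.0]
wrist_force: [0.0, 0.4, -0.0]
finger_gap: 0.0502
grip_force: 0.0
clock: 22.28
tcp_pos: [0.6123, -0.3719, 0.2141]
orientation: [0.002, 0.695, 0.719, 0.0]
wrist_force: [-0.3, -0.1, -2.1]
finger_gap: 0.0208
grip_force: 39.6
t22.27 tcp [ 0.6123 -0.3719  0.2141] yaw 2.0 j6 0.88 TURN -0.000 SHIFT [ 0.2175 -0.0128  0.0134] F [-0.3 -0.1 -2.1] gap 0.0208 grip 40
```

```bash
python3 -m pendant '[[-0.9,0.054,-0.0032,0,0],[-0.9,0.054,-0.0032,0,0],[-0.9,0.054,-0.0032,0,0],[-0.9,0.0555,-0.0032,0.004,0],[-0.9,0,0,0.016,0],[-0.9,0,0,0.005,0],[-0.9,0,0,0.003,0],[-0.9,0,0,0,0]]';python3 -m pendant '[[-0.9,0,0,0.002,0],[-0.9,0,0,0.002,0],[-0.9,0,0,0,0]]'
```

```text
clock: 23.28
tcp_pos: [0.5911, -0.1555, 0.1819]
orientation: [-0.0, 0.695, 0.719, -0.0]
wrist_force: [-0.6, 0.4, -2.1]
finger_gap: 0.0206
grip_force: 39.7
clock: 23.65
tcp_pos: [0.5914, -0.1547, 0.1788]
orientation: [0.001, 0.695, 0.719, 0.0]
wrist_force: [-0.3, -0.6, 1.7]
finger_gap: 0.0206
grip_force: 40.0
```

```bash
python3 -m pendant '[[-0.9,0,0,-0.0008,0],[-0.5,0,0,0,0],[0.08,0,0,0,0],[0.08,0,0,0,0],[0.08,0,0,-0.04,0],[0.08,0,0,-0.04,-0.175],[0.08,0,0,-0.02,-0.175],[0.08,0,0,0,-0.175]]';python3 -m pendant '[[0.08,0,0,0,-0.175],[0.08,0,0,0,-0.175],[0.08,0,0,0,-0.175],[0.08,0,0,0,-0.175],[0.08,0,0,0,-0.175],[0.08,0,0,0,-0.171],[0.08,0,0,0,0]]';python3 - <<'E'
from h import *
go([.4590,.1000,.2],92)
E
```

```text
clock: 24.65
tcp_pos: [0.5922, -0.1546, 0.2818]
orientation: [0.002, 0.482, 0.876, 0.0]
wrist_force: [-0.3, 1.0, 0.1]
finger_gap: 0.0461
grip_force: 0.0
clock: 25.52
tcp_pos: [0.5912, -0.1542, 0.2792]
orientation: [0.0, -0.017, 1.0, 0.0]
wrist_force: [-0.8, -0.2, -0.7]
finger_gap: 0.0461
grip_force: 0.0
t25.52 tcp [ 0.5912 -0.1542  0.2792] yaw 91.9 j6 -0.42 TURN -0.001 SHIFT [0.1232 0.2586 0.0792] F [-0.8 -0.2 -0.7] gap 0.0461 grip 0
```

```bash
python3 -m pendant '[[0.08,0.0247,0.0517,0,0],[0.08,0.0247,0.0517,0,0],[0.08,0.0247,0.0517,0,0],[0.08,0.0247,0.0517,0.02,0],[0.08,0.0247,0.0517,0.03,0],[0.08,0,0,0.03,0],[0.08,0,0,0,0],[0.08,0,0,0,0]]';python3 - <<'E'
from h import *
go([.4590,.1000,.134],92)
a=snap('top','t7.png');b=snap('side','s7.png')
A=cv2.resize(a[130:250,170:340],(425,300),interpolation=cv2.INTER_CUBIC);B=cv2.resize(b[90:250,210:340],(365,450),interpolation=cv2.INTER_CUBIC)
A=np.vstack([A,np.zeros((150,425,3),np.uint8)])
cv2.imwrite('pics/c8.png',cv2.convertScaleAbs(np.hstack([A,B])[:,:,::-1],alpha=1.6))
E
```

```text
clock: 26.52
tcp_pos: [0.4604, 0.0977, 0.2012]
orientation: [0.001, -0.017, 1.0, 0.0]
wrist_force: [0.6, 0.0, 0.8]
finger_gap: 0.0462
grip_force: 0.0
t26.52 tcp [0.4604 0.0977 0.2012] yaw 91.9 j6 0.01 TURN -0.002 SHIFT [0.0014 0.0023 0.0672] F [0.6 0.  0.8] gap 0.0462 grip 0
```

View pics/c8.png

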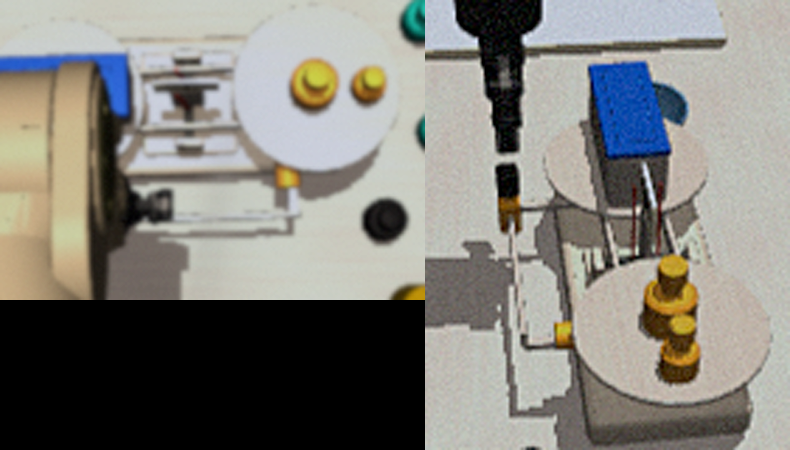

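```bash
python3 -m pendant '[[0.08,0.001,0.002,0.03,0],[0.08,0,0,0.025,0],[0.08,0,0,0.012,0],[0.08,0,0,0,0],[0.08,0,-0.009,0,0]]';python3 -m pendant '[[0.08,0,-0.012,0,0],[0.08,0,-0.015,0,0],[0.08,0,-0.015,0,0],[0.08,0,-0.015,0,0],[0.08,0,-0.01,0,0],[0.08,0,-0.003,0,0],[0.08,0,0,0,0]]'
python3 - <<'E'
from h import *
def red(f):
    im=f.astype(np.float32);roi=im[150:182,232:262];w=np.clip(roi[:,:,0]-np.maximum(roi[:,:,1],roi[:,:,2])-18,0,None)
    ys,xs=np.mgrid[150:182,232:262]
    out=[]
    for lo,hi in((150,164),(164,182)):
        m=w*((ys>=lo)&(ys<hi));out+=[(m*xs).sum()/max(m.sum(),1),(m*ys).sum()/max(m.sum(),1),m.sum()]
    return np.round(out,2)
for f in('t0','t2','t5','t7'): print(f,red(cv2.imread(f'pics/{f}.png')[:,:,::-1]))
print(red(snap('top','t8.png')));snap('side','s8.png');go([0,0,0],92)
E
```

```text
clock: 27.25
tcp_pos: [0.4595, 0.0912, 0.1341]
orientation: [0.001, -0.018, 1.0, 0.0]
wrist_force: [-1.7, 2.7, 1.7]
finger_gap: 0.046
grip_force: 1.0
clock: 28.12
tcp_pos: [0.461, 0.0207, 0.1329]
orientation: [-0.0, -0.017, 1.0, -0.0]
wrist_force: [-0.1, -0.2, 0.1]
finger_gap: 0.0461
grip_force: 0.0
t0 [247.   158.     5.   247.45 167.59  22.  ]
t2 [  0.     0.     0.   244.1  168.67  61.  ]
t5 [240.   157.71   7.   240.62 168.38   8.  ]
t7 [240.   157.75   8.   240.4  168.     5.  ]
[0. 0. 0. 0. 0. 0.]
t28.23 tcp [0.461  0.0211 0.1329] yaw 92.0 j6 -0.16 TURN 0.000 SHIFT [ 0.4613 -0.005   0.1332] F [ 0.3 -0.  -0.6] gap 0.0460 grip 0
```

```bash
cat >> h.py <<'E'
def sred(f,x0=278,x1=302,y0=140,y1=190,th=14):
    im=f.astype(np.float32);r=im[y0:y1,x0:x1];w=r[:,:,0]-np.maximum(r[:,:,1],r[:,:,2]);w=np.where(w>th,w,0)
    ys,xs=np.mgrid[y0:y1,x0:x1];out=[]
    for lo,hi in((x0,289),(289,x1)):
        m=w*((xs>=lo)&(xs<hi));out+=[(m*xs).sum()/max(m.sum(),1),(m*ys).sum()/max(m.sum(),1),m.sum()]
    return np.round(out,1)
def rim(im):
    "side rows of strongest bright->dark edge of the weight pan's near rim, by column"
    g=cv2.GaussianBlur(im,(0,0),1).astype(np.float32).sum(2)
    d=g[:-2]-g[2:];out=[]
    for c in range(280,312,2):
        s=d[225:265,c];k=int(np.argmax(s));k=min(max(k,1),38);a,b,e=s[k-1],s[k],s[k+1]
        out.append(226+k+.5*(a-e)/(a-2*b+e+1e-9))
    return np.round(out,1)
E
python3 - <<'E'
from h import *
for f in('s0','s1','s2','s3','s6','s7','s8'):
    im=cv2.imread(f'pics/{f}.png')[:,:,::-1]; print(f,sred(im),rim(im),np.median(rim(im)))
E
```

```text
s0 [284.6 169.4 616.  293.6 168.8 626. ] [235.9 236.8 237.5 238.3 238.9 239.3 239.7 240.1 240.1 240.1 240.1 240.1
 240.  239.5 239.2 238.9] 239.4
s1 [284.6 169.1 568.  293.6 169.3 717. ] [235.9 236.8 237.6 238.3 238.9 239.2 239.7 240.  240.1 240.1 240.2 240.1
 239.9 239.5 239.2 238.9] 239.35
s2 [284.3 167.  706.  293.3 167.7 703. ] [232.4 233.2 234.  234.8 235.1 235.7 236.1 236.4 236.7 236.8 236.8 236.8
 236.7 236.2 235.8 235.3] 235.95001
s3 [284.  167.  749.  293.  166.5 813. ] [229.8 230.7 231.3 232.  232.7 233.  233.3 233.8 233.9 233.9 233.8 233.9
 233.8 233.3 233.  232.8] 233.15
s6 [ 283.9  167.6  985.   295.5  177.7 3556. ] [228.7 229.3 230.  230.8 231.2 231.8 232.  232.4 264.  263.8 232.6 232.6
 232.5 232.1 252.9 231.4] 232.05
s7 [ 283.9  167.6  687.   295.6  178.1 2442. ] [228.7 229.3 230.  230.8 231.2 231.8 232.  232.4 232.8 232.8 232.6 232.6
 232.5 232.1 231.8 231.4] 231.9
s8 [ 284.1  166.5  758.   295.5  177.8 2346. ] [229.9 230.7 231.3 232.  232.7 233.  233.3 233.9 234.  234.  234.  234.
 233.9 233.6 233.1 232.8] 233.20001
```

```bash
cat >> h.py <<'E'
REF=rim(cv2.imread('pics/s2.png')[:,:,::-1])
def tilt(n=4):
    v=[]
    for i in range(n):
        d=rim(env.read_camera('side'))-REF; v.append(np.median(d))
    m=np.mean(v); t=m/(34 if m>0 else 41); t=m/37.5 if abs(m)<1.5 else t
    print('px',np.round(v,2),'tilt %.4f'%t,'rider +mm %.1f'%(-t/.0041)); s=env.get_state(); print(s['clock'],np.round(s['tcp_pos'],4),np.round(s['wrist_force'],1))
E
python3 -m pendant '[[0.08,0,0.004,0,0],[0.08,0,0,0,0],[0.08,0,0,0,0],[0.08,0,0,0,0],[0.08,0,0,0,0],[0.08,0,0,0,0],[0.08,0,0,0,0],[0.08,0,0,0,0]]'; python3 -c "
from h import *
tilt()"
```

```text
clock: 29.22
tcp_pos: [0.4611, 0.025, 0.1331]
orientation: [0.0, -0.018, 1.0, 0.0]
wrist_force: [0.1, 0.4, -0.6]
finger_gap: 0.046
grip_force: 0.0
px [-4. -4. -4. -4.] tilt -0.0976 rider +mm 23.8
29.425 [0.4611 0.0251 0.1331] [ 0.2 -0.2 -0.5]
```

```bash
python3 -m pendant '[[0.08,0,-0.01,0,0],[0.08,0,-0.012,0,0],[0.08,0,-0.002,0,0],[0.08,0,0,0,0],[0.08,0,0.004,0,0],[0.08,0,0,0,0],[0.08,0,0,0,0],[0.08,0,0,0,0]]'; python3 -m pendant '[[0.08,0,0,0,0],[0.08,0,0,0,0],[0.08,0,0,0,0],[0.08,0,0,0,0],[0.08,0,0,0,0],[0.08,0,0,0,0]]';python3 -c "
from h import *
tilt(2)"
```

```text
clock: 30.42
tcp_pos: [0.4618, 0.0052, 0.1331]
orientation: [0.0, -0.018, 1.0, 0.0]
wrist_force: [-0.7, 0.9, -0.1]
finger_gap: 0.046
grip_force: 0.0
clock: 31.18
tcp_pos: [0.4618, 0.0051, 0.1331]
orientation: [0.0, -0.018, 1.0, 0.0]
wrist_force: [0.3, -1.2, -0.6]
finger_gap: 0.046
grip_force: 0.0
px [-1.5  -1.55] tilt -0.0372 rider +mm 9.1
31.275 [0.4618 0.0051 0.1331] [-0.9 -0.3 -0.6]
```

```bash
python3 -m pendant '[[0.08,0,-0.004,0,0],[0.08,0,-0.005,0,0],[0.08,0,-0.0035,0,0],[0.08,0,0,0,0],[0.08,0,0.005,0,0],[0.08,0,0,0,0],[0.08,0,0,0,0],[0.08,0,0,0,0]]'; python3 -m pendant '[[0.08,0,0,0,0],[0.08,0,0,0,0],[0.08,0,0,0,0],[0.08,0,0,0,0],[0.08,0,0,0,0],[0.08,0,0,0,0],[0.08,0,0,0,0],[0.08,0,0,0,0]]';python3 -c "
from h import *
tilt(3)"
```

```text
clock: 32.28
tcp_pos: [0.4621, -0.0024, 0.1331]
orientation: [0.0, -0.018, 1.0, 0.0]
wrist_force: [0.1, 0.4, 0.1]
finger_gap: 0.0462
grip_force: 0.0
clock: 33.28
tcp_pos: [0.462, -0.0024, 0.1331]
orientation: [0.0, -0.018, 1.0, 0.0]
wrist_force: [0.2, -0.4, -0.7]
finger_gap: 0.0465
grip_force: 0.0
px [-0.6 -0.6 -0.6] tilt -0.0160 rider +mm 3.9
33.425 [ 0.4621 -0.0024  0.1331] [-0.9  0.3  0.3]
```

```bash
python3 -m pendant '[[0.08,0,-0.005,0,0],[0.08,0,-0.002,0,0],[0.08,0,-0.002,0,0],[0.08,0,0,0,0],[0.08,0,0.005,0,0],[0.08,0,0,0,0],[0.08,0,0,0,0],[0.08,0,0,0,0]]'; python3 -m pendant '[[0.08,0,0,0,0],[0.08,0,0,0,0],[0.08,0,0,0,0],[0.08,0,0,0,0],[0.08,0,0,0,0],[0.08,0,0,0,0],[0.08,0,0,0,0],[0.08,0,0,0,0]]';python3 -c "
from h import *
tilt(3)"
```

```text
clock: 34.42
tcp_pos: [0.4622, -0.0064, 0.1331]
orientation: [0.0, -0.018, 1.0, 0.0]
wrist_force: [-0.3, -0.1, 1.0]
finger_gap: 0.0463
grip_force: 0.0
clock: 35.42
tcp_pos: [0.4622, -0.0064, 0.1331]
orientation: [0.0, -0.018, 1.0, 0.0]
wrist_force: [0.1, 0.8, -0.5]
finger_gap: 0.0459
grip_force: 0.0
px [-0.05  0.    0.  ] tilt -0.0004 rider +mm 0.1
35.575 [ 0.4622 -0.0064  0.1331] [-0.2 -0.4  0.4]
```

Level. I'll retract the arm straight up and recheck with both cameras.

```bash
python3 -m pendant '[[0.08,0,0,-0.02,0],[0.08,0,0,-0.05,0],[0.08,0,0,-0.05,0],[0.08,0.02,0.055,0,0],[0.08,0.02,0.055,0,0],[0.08,0.02,0.055,0,0],[0.08,0.02,0.055,0,0],[0.08,0,0,0,0]]'; python3 -m pendant '[[0.08,0,0,0,0],[0.08,0,0,0,0],[0.08,0,0,0,0],[0.08,0,0,0,0],[0.08,0,0,0,0],[0.08,0,0,0,0],[0.08,0,0,0,0],[0.08,0,0,0,0]]';python3 - <<'E'
from h import *
tilt(4)
def red(im):
    im=im.astype(np.float32);roi=im[150:182,232:262];w=np.clip(roi[:,:,0]-np.maximum(roi[:,:,1],roi[:,:,2])-18,0,None)
    ys,xs=np.mgrid[150:182,232:262];w[ys<164]=0;return (w*xs).sum()/max(w.sum(),1),w.sum()
print(red(cv2.imread('pics/t2.png')[:,:,::-1]),[red(env.read_camera('top')) for _ in range(4)])
snap('top','t9.png');print(env.recognise('top','rider_tab')[:1],env.recognise('top','half_kilo')[:4],env.recognise('top','two_hundred')[:2])
E
```

```text
clock: 36.58
tcp_pos: [0.3725, 0.2138, 0.2533]
orientation: [-0.0, -0.021, 1.0, 0.0]
wrist_force: [-0.6, 0.1, -1.2]
finger_gap: 0.0459
grip_force: 0.0
clock: 37.58
tcp_pos: [0.3745, 0.2107, 0.2532]
orientation: [0.0, -0.018, 1.0, 0.0]
wrist_force: [0.1, -0.6, -0.1]
finger_gap: 0.0459
grip_force: 0.0
px [0. 0. 0. 0.] tilt 0.0000 rider +mm -0.0
37.775 [0.3745 0.2107 0.2531] [ 0.2 -0.5 -0.5]
(np.float64(244.0983606557377), np.float32(61.0)) [(np.float64(244.15384615384616), np.float32(78.0)), (np.float64(244.12), np.float32(75.0)), (np.float64(244.12328767123287), np.float32(73.0)), (np.float64(244.1125), np.float32(80.0))]
[{'centre': [339.0, 256.5], 'score': 0.64}] [{'centre': [344.7, 182.4], 'score': 0.84}, {'centre': [354.7, 208.4], 'score': 0.78}, {'centre': [321.6, 215.4], 'score': 0.78}, {'centre': [294.8, 162.6], 'score': 0.63}] [{'centre': [316.8, 162.8], 'score': 0.71}]
```

The pointer matches the level reference in both views, so I'm handing in.

```bash
python3 -c "
from workcell import env
print(env.hand_in())"
```

```text
the job is handed in; nothing more can be done
None
```

The job is handed in (no verdict was returned): at about 38 s of the 72 s, the tub (about 0.9 kg) sat on the goods pan, the 500 g and 200 g weights on the other pan, and the rider held the pointer on its centre mark with the arm clear.

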